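Break the seal of a dry box and hold it ajar

TASK

The airtight dry box in the bench cradle has pulled itself shut. First swing the cradle's hold-down bar fully home into its keeper, so that the box cannot come up with the lid; then pull the lid up by its handle until the sticky seal lets go, and keep holding it about a finger's width open so that the box can breathe. Do not let the lid fly open, disturb nothing else on the table, and finish while still holding the lid ajar.

Things in the scene. Friction and masses are not known exactly. Their poses are not given: they have to be found in the camera images.
- cradle: Fixed dark steel plate (144 x 236 x 8 mm) on the table in which the box stands; origin at the centre of its underside, on the table top. Its x axis points from the box's front to its back, away from the robot at yaw 0 (yaw varies within 0.3 rad); y to the left. Right side: a fixed lip over the box's right foot. Left side: the hold-down bar on a pivot post at the front, and an open-sided keeper (a bracket with a roof, top 32 mm above the table) at the back.
- hold_bar (a joint): Angle of the hold-down bar, rad: 0 = home in the keeper, lying along the cradle's x axis over the box's left foot; grows as the bar swings out to the left (anticlockwise from above), up to 1.6. A slightly stiff hinge: needs about 0.4 N at the knob and stays where it is left.
- bar_pivot (a point): Point on the bar's vertical pivot axis, at the height of the knob's middle (68.5 mm above the table); at (-58, 98) mm in the cradle's x, y. The flat steel bar (12 mm wide, 10 mm thick) runs 14.5 to 24.5 mm above the table.
- bar_knob (a point): Middle of the black upright grip knob, 17 mm across and 24 mm tall, on a 12 mm stem at the free end of the bar, 138 mm from the pivot axis, 68.5 mm above the table. Can be pinched from above at any yaw or pushed sideways.
- dry_box: Loose grey sheet-steel box, 110 (x) x 150 (y) x 60 mm without its lid, about 0.8 kg with it; origin at the centre of its underside, 8 mm above the table; axes parallel to the cradle's. Two flat feet (4 mm thick, reaching to y = +-104 mm) have about 2.5 mm of play under lip and bar, which the pull takes up first. Lid top 76 mm above the table.
- lid (a joint): Opening angle of the lid, rad: 0 = shut, grows as its front edge rises (120 mm from the hinge: 0.1 rad = 12 mm gap). The seal holds with a peak of roughly 12 to 20 N pulled up at the handle, fades after the first millimetre and has let go by 0.07 rad; then only the lid's weight is felt (under 5 N at the handle). Left alone, the lid drops back and rests on the seal at about 0.07 rad, too little.
- lid_handle (a point): Middle of the lid's handle: a round steel bar 10 mm thick along the box's y, 66 mm clear length between its two uprights, its centre 29.5 mm above the lid's top and 105 mm above the table when shut, at x = -31.5 mm, y = 0 of the box. It moves with the lid, in an arc about the hinge axis.
- lid_hinge (a point): Middle of the lid's hinge axis, along the box's y at the back of the box, 70 mm above the table, 92 mm behind and 35 mm below the handle when shut.
- t_joint: Bystander: welded T sample, 45 x 80 x 40 mm, on the table to the right of the cradle; origin under its centre.
- soapstone_holder: Bystander: thin marking pencil, 122 x 10 x 11 mm, lying in front of the cradle; origin under its centre.
- centre_punch: Bystander: steel punch, 100 x 11 x 11 mm, lying behind the keeper; origin under its centre.
- tape_measure: Bystander: tape measure, 66 x 99 x 38 mm, lying at the left front edge of the table; origin under its centre.
- goggles: Bystander: goggles, 86 x 181 x 30 mm, lying at the left behind the cradle; origin under its centre.

How it is judged:
By the outcome, as a careful person would: the job done as asked, in the order asked, and still so for the second after the job is handed in, while the arm keeps its last pose, push and grip.
It also fails if it takes over 48 s, if anything falls off the work surface, if the arm or the gripper's body presses on something with over 40 N, if the wrist force passes 120 N, or if a joint passes its speed limit or range.

ROBOT

A 6-joint arm with a two-finger parallel gripper is mounted at the origin on a cart in front of the work surface, level with it; the furniture and walls round the work are solid. World frame = base frame: x ahead of the robot, y to its left, z up, the work surface at z = 0. Lengths are in m, angles in degrees, forces in N, time in s.
With the tool pointing down it reaches from about 0.25 to 0.85 m from the base axis. Payload 12.5 kg.
Tool frame: the origin (TCP) lies midway between the tips of the shut fingers; the grasp point (between the pads) lies 19 mm behind it; z points along the fingers, y is the direction in which the jaws open and shut (so a half turn about z gives the same grasp; the last joint's range is limited). The gripper opens to 93 mm and grips with 3 to 60 N. Pads are 15 mm wide; open, the fingers measure 128 mm over their backs; the gripper's body (75 mm by 188 mm) begins 65 mm behind the grasp point.
Start: joints at [-68.732, 20.094, 94.641, -0, 65.266, -4.847], TCP at [0.242, -0.494, 0.193] pointing down, gripper open.
Joint ranges: [-157.81, 157.81], [-45, 120.19], [0.68, 151.7], [-89.99, 269.99], [4.06, 180], [-164.3, 164.3]. Speed limits (degrees/s): [127.2, 127.2, 159.86, 180, 180, 180].

INTERFACE

Orientations are given as [roll, pitch, yaw] about the fixed x, y, z axes, in that order (R = Rz(yaw) Ry(pitch) Rx(roll)).
In Python, from cell import manip gives the robot as it stands. The module is installed in compiled form; this text tells all that it offers.
- The arm moves only by the tool step_arm, never from a script. Its argument "steps" is a list of rows, each an object with "hand": the gripper's target within -1 to 1 (fully open at 1, half-way at 0, shut at -1); "linear": the shift along the tool's x, y, z normalised to -1 to 1, where 1 is 200 mm, a list of three; "yaw": the turn about the tool's z normalised to -1 to 1, where 1 is 6 degrees. In form: [{"hand": hand, "linear": [x, y, z], "yaw": yaw}, ...]. A call has 1 to 10 rows; each row shifts and turns the pose as measured when the row begins, along the tool's axes as they then stand; what a row does not reach is not made up. A row lasts 1/8 s, in which the tool goes at most 62.5 mm and 10.7 degrees, less where a joint would pass 70% of its speed; a pose out of reach is approached as far as the arm can. A call with a number of a shift or a turn outside -1 to 1 is refused whole. A call with a gripper value outside its range is refused whole. The fingers move at their own pace and stop on an object; "grip_force" is the grip in N (left out, the last holds). Time passes only in rows, so rows that do not move let the fingers close. It gives the time, the measured TCP pose, the force and the opening at its end, in the units of the state.
- manip.get_state(): the state, without advancing time (a new reading comes with each control period).
- manip.snapshot(name): name is "scene" or "top"; returns the picture (400x640x3 uint8, blue, green, red); there is no depth.
- manip.camera_model(name): a dict with "intrinsics" (3x3 intrinsics, pixels), "dist_coeffs" ([k1, k2, p1, p2, k3] as OpenCV has them; the pictures are not rectified), "xyz" and "orientation" of the camera in the world. Camera axes: x right, y down, z forward; pixel columns grow to the right and rows downward; lengths in m; the calibration is good to about 2 mm. A picture is of the moment at which its call begins. camera_model takes no time and is no camera call.
- manip.sign_off(): hands the job in, once; it reports no verdict.
Trained networks look in the newest picture that a camera, given by its name, has taken for a name from the list of things; names that differ only in an ending like _2 or _b are one class to them, and where a whole thing is asked for, a point or a joint stands for the part that bears it (a point fixed in the world has none). Each returns a list of dicts, best first, with "score" (0 to 1); they miss things now and then, are a little off and sometimes report something else, mostly with a low value. They report only what shows in the picture. A call takes as long as a camera call.
- manip.spot_in(camera, query): "centre" ([x, y, z] in m, in world coordinates, good to about 4 mm: the middle of the surface that is visible of it).
- manip.landmark_of(camera, query): "centre" ([x, y, z] in m, in world coordinates, good to about 4 mm: a listed point, or the origin of a listed thing).
The state is a dict: "t": time; "joint_pos": joint angles; "joint_velocities": joint speeds; "joint_torque": joint torques, N m; "eef_pos": TCP position; "tcp_rot": TCP orientation; "force": force on the tool from outside, world axes, zero at the start; "torque": the same for the moment, N m; "finger_gap": finger opening in m.
Only numpy, scipy, OpenCV 4.12 (cv2) and the standard library are available. Lean on these libraries where they do the work, as an engineer would, in place of code of your own. Each camera call takes 0.05 s, during which the arm holds its last target.

## Working session

There is one attempt and no reset: what is moved stays moved. The work goes in short steps, Python scripts to look and compute and a tool call to move; the robot and the scene stay as the last step left them, time stands still between calls to the robot, and variables do not carry over. Pictures are saved under pics/ and viewed, and the job is handed in when it is done.

Besides the shell and the picture viewer there is one more tool, called after "Request:" in YAML: its name, and indented under it one key for each argument. step_arm: Moves the arm, as the interface text tells. Its arguments: {"type":"object","properties":{"steps":{"type":"array"},"grip_force":{"type":"number"}},"required":["steps"]}

```bash
mkdir -p pics
cat > h.py <<'E'
import numpy as np, cv2
from cell import manip
def snap(cam,name):
    im=manip.snapshot(cam); cv2.imwrite('pics/'+name+'.png',im); return im
def st():
    s=manip.get_state(); print('t',round(s['t'],3),'pos',np.round(s['eef_pos'],4),'rot',np.round(s['tcp_rot'],2),'F',np.round(s['force'],2),'T',np.round(s['torque'],2),'gap',round(s['finger_gap'],4)); return s
E
python3 - <<'E'
from h import *
s=st(); print(s)
for c in ['scene','top']:
    snap(c,c+'0'); print(manip.camera_model(c))
for c in ['scene','top']:
    for q in ['bar_knob','bar_pivot','lid_handle','lid_hinge','cradle','dry_box']:
        r=manip.landmark_of(c,q)
        print(c,q,[(np.round(x['centre'],4),round(x['score'],2)) for x in r[:2]])
st()
E
```

```text
t 0.0 pos [ 0.242  -0.4935  0.1924] rot [-1.7993e+02 -1.0000e-02  2.6120e+01] F [ 0.73 -0.33  0.25] T [-0.02  0.    0.04] gap 0.0927
{'t': 0.0, 'joint_pos': array([-6.87303041e+01,  2.01247336e+01,  9.46765059e+01,  5.42295878e-04,
        6.52658450e+01, -4.84669300e+00]), 'joint_velocities': array([ 0.02134695, -0.03237023,  0.04346009,  0.06136964,  0.01262457,
       -0.0607921 ]), 'joint_torque': array([ 1.35597031e-05, -4.97324431e+01, -2.85257685e+01,  6.99695991e-02,
        2.57319695e-02, -1.29028253e-04]), 'eef_pos': array([ 0.24200194, -0.49348255,  0.19240061]), 'tcp_rot': array([-1.79933197e+02, -6.15848012e-03,  2.61161581e+01]), 'force': array([ 0.73497027, -0.3347647 ,  0.2520036 ]), 'torque': array([-0.02315688,  0.0010588 ,  0.03562482]), 'finger_gap': 0.09272394089726442}
{'intrinsics': array([[419.8313455 ,   0.        , 314.68519485],
       [  0.        , 419.8313455 , 199.75692611],
       [  0.        ,   0.        ,   1.        ]]), 'dist_coeffs': array([-0.0176824,  0.       ,  0.       ,  0.       ,  0.       ]), 'xyz': array([-0.08833348,  0.6630511 ,  0.
[... 597 characters left out ...]
y([0.4694, 0.0213, 0.1059]), 0.81)]
scene lid_hinge [(array([0.5583, 0.0066, 0.0675]), 0.66)]
scene cradle [(array([0.4988, 0.0175, 0.0008]), 0.61)]
scene dry_box [(array([0.4971, 0.0128, 0.0087]), 0.91)]
top bar_knob [(array([0.5676, 0.2   , 0.0672]), 0.71)]
top bar_pivot [(array([0.455 , 0.1218, 0.0688]), 0.56)]
top lid_handle [(array([0.4697, 0.0207, 0.1028]), 0.89)]
top lid_hinge [(array([0.5594, 0.0025, 0.0733]), 0.75)]
top cradle [(array([0.5677, 0.2018, 0.065 ]), 0.43)]
top dry_box [(array([0.4996, 0.0182, 0.0122]), 0.61), (array([ 0.404 ,  0.0225, -0.0045]), 0.49)]
t 0.7 pos [ 0.2421 -0.4938  0.1929] rot [-180.     -0.     26.11] F [-0.2  -0.43  0.76] T [-0.01 -0.02  0.03] gap 0.0931
```

View pics/scene0.png

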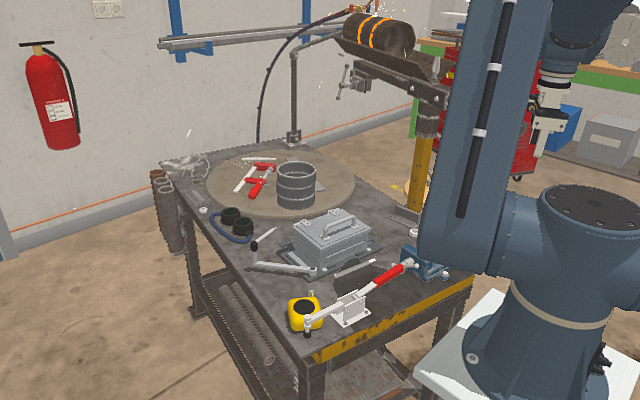

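View pics/top0.png

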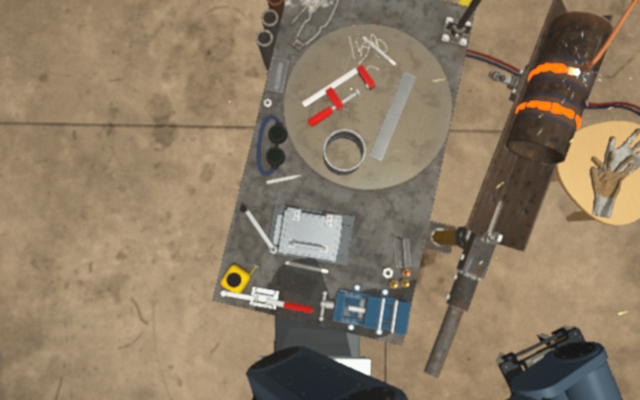

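Run:
```python
from h import *
a=cv2.imread('pics/top0.png'); cv2.imwrite('pics/top0a.png',cv2.resize(a[180:400,380:640],None,fx=3,fy=2.7,interpolation=cv2.INTER_CUBIC)[:600,:800])
a=cv2.imread('pics/scene0.png'); cv2.imwrite('pics/scene0a.png',cv2.resize(a[0:200,380:640],None,fx=3,fy=3,interpolation=cv2.INTER_CUBIC)[:600,:800])
cv2.imwrite('pics/scene0b.png',cv2.resize(a[180:350,220:480],None,fx=3,fy=3,interpolation=cv2.INTER_CUBIC)[:600,:800])
from scipy.spatial.transform import Rotation as R
def proj(c,p):
    m=manip.camera_model(c); Rm=R.from_euler('xyz',m['orientation'],degrees=True).as_matrix()
    pc=(np.atleast_2d(p)-m['xyz'])@Rm
    return cv2.projectPoints(pc,np.zeros(3),np.zeros(3),m['intrinsics'],m['dist_coeffs'])[0][:,0]
P=[[.242,-.494,.193],[0,0,0],[0,0,.5],[.45,.122,.0685],[.566,.2,.0685],[.47,.021,.105],[.3,-.3,0],[.3,-.3,.3],[.1,-.25,.4]]
for p in P: print(p,proj('top',p).round(),proj('scene',p).round())
# fit pose
from scipy.optimize import least_squares
mod={'piv':(-.058,.098),'han':(-.0315,0),'hin':(.0605,0),'org':(0,0)}
obs=[('piv',.4523,.1234),('piv',.455,.1218),('han',.4694,.0213),('han',.4697,.0207),('hin',.5583,.0066),('hin',.5594,.0025),('org',.4971,.0128),('org',.4996,.0182),('org',.4988,.0175)]
def f(v):
    c,s=np.cos(v[2]),np.sin(v[2]); o=[]
    for n,x,y in obs:
        a,b=mod[n]; o+=[v[0]+c*a-s*b-x,v[1]+s*a+c*b-y]
    return o
r=least_squares(f,[.5,.015,-.17]); print(r.x,np.degrees(r.x[2]),np.round(r.fun*1000,1))
```

```text
[0.242, -0.494, 0.193] [[517. 345.]] [[531. 158.]]
[0, 0, 0] [[313. 413.]] [[530. 364.]]
[0, 0, 0.5] [[307. 524.]] [[636.  96.]]
[0.45, 0.122, 0.0685] [[271. 252.]] [[314. 254.]]
[0.566, 0.2, 0.0685] [[244. 210.]] [[254. 245.]]
[0.47, 0.021, 0.105] [[308. 246.]] [[339. 220.]]
[0.3, -0.3, 0] [[420. 307.]] [[463. 235.]]
[0.3, -0.3, 0.3] [[449. 328.]] [[487. 131.]]
[0.1, -0.25, 0.4] [[437. 441.]] [[586. 114.]]
[ 0.49867825  0.01582174 -0.14779994] -8.468312683097336 [ 3.4 -2.1  0.7 -0.5 -1.9 -0.8 -2.2 -0.2  0.2  0.3 -0.9  4.4  1.6  3.
 -0.9 -2.4 -0.1 -1.7]
```

View pics/top0a.png

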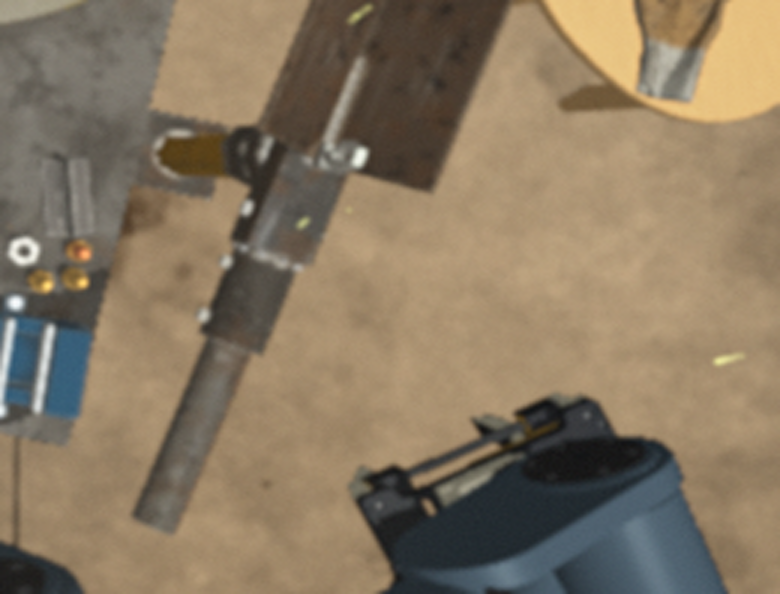

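View pics/scene0a.png

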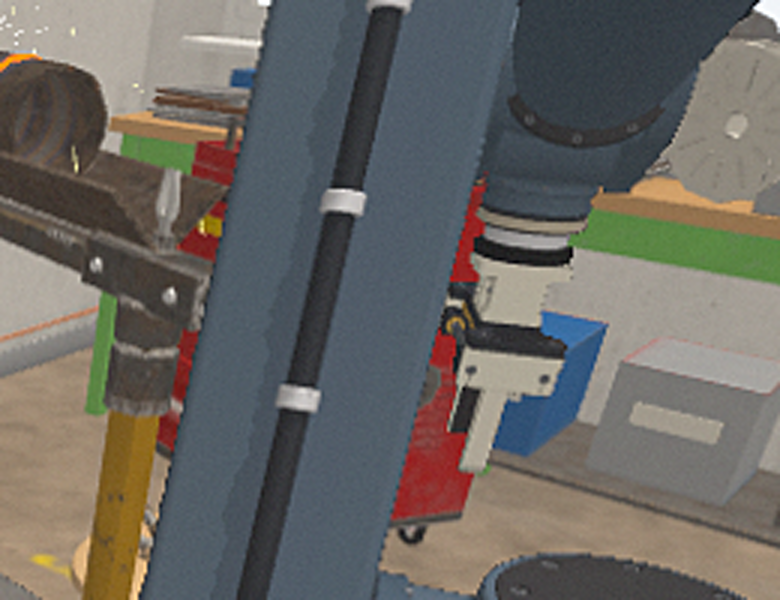

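View pics/scene0b.png

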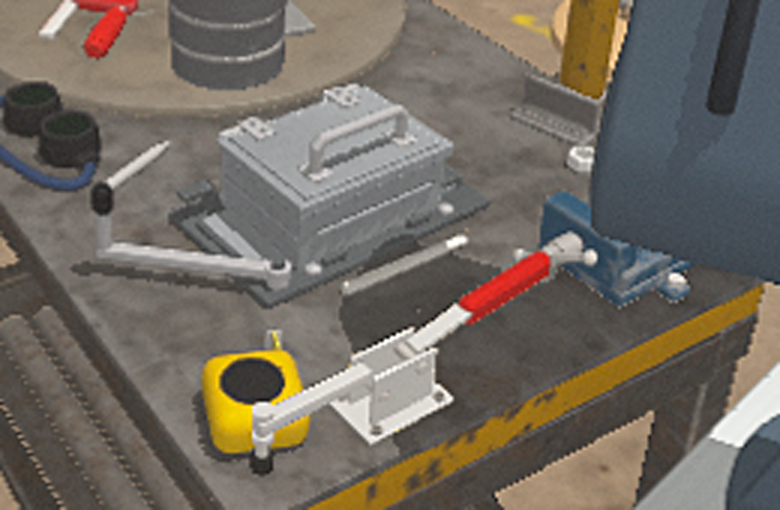

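```bash
cat >> h.py <<'E'
from scipy.spatial.transform import Rotation as R
def proj(c,p):
    m=manip.camera_model(c); Rm=R.from_euler('xyz',m['orientation'],degrees=True).as_matrix()
    pc=(np.atleast_2d(p)-m['xyz'])@Rm
    return cv2.projectPoints(pc,np.zeros(3),np.zeros(3),m['intrinsics'],m['dist_coeffs'])[0][:,0]
def ray(c,uv):
    m=manip.camera_model(c); Rm=R.from_euler('xyz',m['orientation'],degrees=True).as_matrix()
    n=cv2.undistortPoints(np.array([[uv]],float),m['intrinsics'],m['dist_coeffs'])[0,0]
    d=Rm@np.r_[n,1]; return np.array(m['xyz']),d/np.linalg.norm(d)
def tri(u1,u2):
    o1,d1=ray('top',u1);o2,d2=ray('scene',u2)
    k=np.linalg.lstsq(np.c_[d1,-d2],o2-o1,rcond=None)[0]
    a,b=o1+k[0]*d1,o2+k[1]*d2
    return (a+b)/2,np.linalg.norm(a-b)
E
python3 - <<'E'
from h import *
print('sleeve',tri((460,290),(426,125)))
print('railend',tri((498,240),(445,60)))
print('bracket bolts',tri((462,258),(437,98)))
print('flange',tri((444,237),(443,80)))
# rod end ray at heights & where in scene
o,d=ray('top',(432,372))
for z in [-.7,-.4,-.2,0,.2,.4]:
    p=o+d*(z-o[2])/d[2]; print(z,p.round(3),proj('scene',p).round())
o,d=ray('top',(470,275))
for z in [-.7,-.4,-.2,0,.2,.4,.6]:
    p=o+d*(z-o[2])/d[2]; print(z,p.round(3),proj('scene',p).round())
E
```

```text
sleeve (array([ 0.41746224, -0.30188193,  0.28952125]), np.float64(0.08496035199276009))
railend (array([ 0.48835123, -0.36906735,  0.42497247]), np.float64(0.01936893301594632))
bracket bolts (array([ 0.45551957, -0.31813223,  0.34158233]), np.float64(0.0018571646609751382))
flange (array([ 0.46950659, -0.28622128,  0.38830343]), np.float64(0.0724204849076393))
-0.7 [-0.082 -0.498 -0.7  ] [[556. 437.]]
-0.4 [ 0.004 -0.428 -0.4  ] [[548. 373.]]
-0.2 [ 0.061 -0.381 -0.2  ] [[542. 321.]]
0 [ 0.118 -0.334  0.   ] [[535. 260.]]
0.2 [ 0.176 -0.287  0.2  ] [[526. 188.]]
0.4 [ 0.233 -0.24   0.4  ] [[515. 100.]]
-0.7 [ 0.336 -0.664 -0.7  ] [[465. 339.]]
-0.4 [ 0.36  -0.569 -0.4  ] [[463. 291.]]
-0.2 [ 0.377 -0.506 -0.2  ] [[461. 252.]]
0 [ 0.393 -0.443  0.   ] [[458. 205.]]
0.2 [ 0.409 -0.379  0.2  ] [[455. 148.]]
0.4 [ 0.425 -0.316  0.4  ] [[451.  77.]]
0.6 [ 0.441 -0.253  0.6  ] [[445. -13.]]
```

Request:
step_arm:
  steps:
    - {"hand":1,"linear":[0,0,-0.3],"yaw":0}
    - {"hand":1,"linear":[0,0,-0.3],"yaw":0}
    - {"hand":1,"linear":[0,0,-0.3],"yaw":0}
    - {"hand":1,"linear":[0,0,-0.3],"yaw":0}
    - {"hand":1,"linear":[0,0,-0.3],"yaw":0}
    - {"hand":1,"linear":[0,0,-0.3],"yaw":0}
    - {"hand":1,"linear":[0,0,-0.3],"yaw":0}
  grip_force: 15

```text
t: 1.58
eef_pos: [0.2414, -0.4921, 0.6224]
tcp_rot: [-179.6, -0.0, 26.1]
force: [0.1, -1.2, 1.0]
finger_gap: 0.0928
```

Request:
step_arm:
  steps:
    - {"hand":1,"linear":[0.186,-0.209,0],"yaw":0}
    - {"hand":1,"linear":[0.186,-0.209,0],"yaw":0}
    - {"hand":1,"linear":[0.186,-0.209,0],"yaw":0}
    - {"hand":1,"linear":[0.186,-0.209,0],"yaw":0}
    - {"hand":1,"linear":[0.186,-0.209,0],"yaw":0}
    - {"hand":1,"linear":[0.186,-0.209,0],"yaw":0}
    - {"hand":1,"linear":[0.186,-0.209,0],"yaw":0}
    - {"hand":1,"linear":[0.186,-0.209,0],"yaw":0}

```text
t: 2.58
eef_pos: [0.3647, -0.0543, 0.6261]
tcp_rot: [179.7, -0.1, 25.7]
force: [0.7, -0.4, 0.4]
finger_gap: 0.0929
```

Request:
step_arm:
  steps:
    - {"hand":1,"linear":[0,0,0],"yaw":-1}
    - {"hand":1,"linear":[0,0,0],"yaw":-1}
    - {"hand":1,"linear":[0,0,0],"yaw":-1}
    - {"hand":1,"linear":[0,0,0],"yaw":-1}
    - {"hand":1,"linear":[0,0,0],"yaw":-1}
    - {"hand":1,"linear":[0,0,0],"yaw":-1}
    - {"hand":1,"linear":[0,0,0],"yaw":-1}
    - {"hand":1,"linear":[0,0,0],"yaw":-1}

```text
t: 3.58
eef_pos: [0.3644, -0.0495, 0.627]
tcp_rot: [179.6, 0.1, 75.8]
force: [-0.7, 0.2, -0.6]
finger_gap: 0.0927
```

Run:
```python
from h import *
from scipy.optimize import least_squares
mod={'bar_pivot':(-.058,.098),'lid_handle':(-.0315,0),'lid_hinge':(.0605,0),'dry_box':(0,0),'cradle':(0,0)}
obs=[]; kn=[]
for k in range(3):
  for c in ['scene','top']:
    im=snap(c,f'{c}1_{k}')
    for q in list(mod)+['bar_knob']:
        r=manip.landmark_of(c,q)
        if not r: continue
        x=r[0]['centre']; 
        if q=='bar_knob': kn.append(x); print(c,np.round(x,4),r[0]['score'])
        elif np.hypot(x[0]-.5,x[1]-.015)<.13: obs.append((q,x[0],x[1],r[0]['score'],c))
def f(v):
    c,s=np.cos(v[2]),np.sin(v[2]); o=[]
    for n,x,y,w,_ in obs:
        a,b=mod[n]; o+=[v[0]+c*a-s*b-x,v[1]+s*a+c*b-y]
    return o
r=least_squares(f,[.5,.015,-.17],loss='soft_l1',f_scale=.002); print(r.x,np.degrees(r.x[2]))
v=r.x;c,s=np.cos(v[2]),np.sin(v[2]);F=np.array(f(v)).reshape(-1,2)*1000
for o,e in zip(obs,F): print(o[0],o[4],round(o[3],2),np.round(o[1:3],4),e.round(1))
W=lambda a,b:np.array([v[0]+c*a-s*b,v[1]+s*a+c*b])
print('piv',W(-.058,.098),'home knob',W(.08,.098),'handle',W(-.0315,0))
st()
```

```text
scene [0.5644 0.2044 0.0692] 0.67
top [0.5651 0.2003 0.0695] 0.56
scene [0.5635 0.1999 0.0657] 0.61
top [0.5677 0.2006 0.0656] 0.55
scene [0.5622 0.2008 0.0654] 0.93
top [0.5683 0.2003 0.0653] 0.48
[ 0.49909366  0.01596051 -0.14620612] -8.376993599105571
bar_pivot scene 0.81 [0.4536 0.1217] [ 2.4 -0.3]
lid_handle scene 0.72 [0.4704 0.0207] [-2.5 -0.2]
lid_hinge scene 0.88 [0.5599 0.0063] [-1.   0.8]
dry_box scene 0.86 [0.4964 0.0126] [2.7 3.4]
cradle scene 0.55 [0.4997 0.0171] [-0.6 -1.1]
bar_pivot top 0.75 [0.4995 0.0178] [-43.5 103.6]
lid_handle top 0.85 [0.4689 0.0223] [-1.  -1.8]
lid_hinge top 0.95 [0.5596 0.0022] [-0.7  4.9]
dry_box top 0.92 [0.4969 0.0176] [ 2.2 -1.6]
bar_pivot scene 0.92 [0.4516 0.1208] [4.4 0.6]
lid_handle scene 0.57 [0.4668 0.0217] [ 1.1 -1.2]
lid_hinge scene 0.95 [0.5549 0.0081] [ 4. -1.]
dry_box scene 0.67 [0.4992 0.0141] [-0.1  1.9]
cradle scene 0.58 [0.4997 0.0162] [-0.6 -0.2]
bar_pivot top 0.65 [0.4567 0.1175] [-0.7  3.9]
lid_handle top 0.89 [0.4702 0.0242] [-2.3 -3.7]
lid_hinge top 0.92 [0.559  0.0034] [-0.1  3.7]
dry_box top 0.86 [0.5012 0.018 ] [-2.1 -2. ]
bar_pivot scene 0.67 [0.4532 0.1257] [ 2.8 -4.3]
lid_handle scene 0.63 [0.466  0.0198] [1.9 0.7]
lid_hinge scene 0.72 [0.56  0.007] [-1.1  0.1]
dry_box scene 0.57 [0.4959 0.0159] [3.2 0.1]
cradle scene 0.66 [0.4996 0.0159] [-0.5  0.1]
bar_pivot top 0.72 [0.4533 0.1217] [ 2.7 -0.3]
lid_handle top 0.82 [0.4725 0.0227] [-4.6 -2.2]
lid_hinge top 0.57 [0.5595 0.002 ] [-0.6  5.1]
dry_box top 0.71 [0.5001 0.0191] [-1.  -3.1]
piv [0.45598967 0.12136471] home knob [0.59251734 0.10126007] handle [0.46792974 0.02054961]
t 5.675 pos [ 0.3645 -0.0495  0.6269] rot [1.7957e+02 1.4000e-01 7.5570e+01] F [ 0.51  0.55 -0.21] T [-0.01 -0.11  0.05] gap 0.093
```

Run:
```python
from h import *
a=cv2.imread('pics/top0.png'); z=cv2.resize(a[190:290,220:380],None,fx=5,fy=5,interpolation=cv2.INTER_CUBIC)
v=np.array([.4991,.016,np.radians(-10.)])
def W(a,b,z):
    c,s=np.cos(v[2]),np.sin(v[2]); return [v[0]+c*a-s*b,v[1]+s*a+c*b,z]
for yaw,col in [(-8.4,(0,0,255)),(-11,(0,255,0))]:
    v[2]=np.radians(yaw)
    for L in [[W(-.0315,-.038,.11),W(-.0315,.038,.11)],[W(-.055,-.075,.076),W(-.055,.075,.076),W(.055,.075,.076),W(.055,-.075,.076),W(-.055,-.075,.076)],
      [W(-.072,-.118,.008),W(-.072,.118,.008),W(.072,.118,.008),W(.072,-.118,.008),W(-.072,-.118,.008)]]:
        p=(proj('top',np.array(L))-[220,190]+.5)*5
        cv2.polylines(z,[np.int32(p)],False,col,1)
cv2.imwrite('pics/top0z.png',z)
```

```text
(no output)
```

View pics/top0z.png

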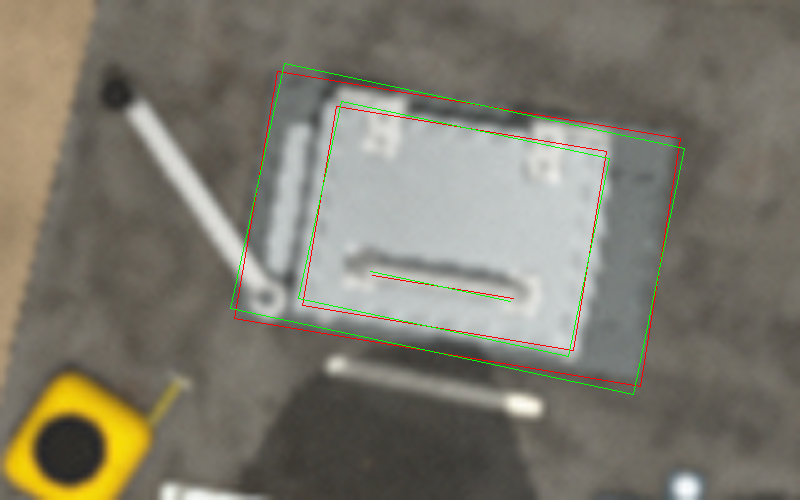

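Request:
step_arm:
  steps:
    - {"hand":1,"linear":[0,0,0],"yaw":-0.83}
    - {"hand":1,"linear":[0.233,0.13,0.15],"yaw":0}
    - {"hand":1,"linear":[0.233,0.13,0.15],"yaw":0}
    - {"hand":1,"linear":[0.233,0.13,0.15],"yaw":0}
    - {"hand":1,"linear":[0.233,0.13,0.15],"yaw":0}
    - {"hand":1,"linear":[0.233,0.13,0.15],"yaw":0}
    - {"hand":1,"linear":[0.1,0.05,0.2],"yaw":0}
    - {"hand":1,"linear":[0,0,0.2],"yaw":0}
    - {"hand":1,"linear":[0,0,0],"yaw":0}

```text
t: 6.8
eef_pos: [0.5506, 0.1827, 0.3897]
tcp_rot: [179.5, 0.3, 80.6]
force: [0.1, -0.1, 1.0]
finger_gap: 0.0932
```

Request:
step_arm:
  steps:
    - {"hand":1,"linear":[0.05,0.028,0.29],"yaw":0}
    - {"hand":1,"linear":[0.05,0.028,0.29],"yaw":0}
    - {"hand":1,"linear":[0,0,0.29],"yaw":0}
    - {"hand":1,"linear":[0,0,0.2],"yaw":0}
    - {"hand":1,"linear":[0,0,0],"yaw":0}

```text
t: 7.42
eef_pos: [0.5735, 0.2001, 0.1819]
tcp_rot: [178.7, -0.0, 80.5]
force: [-0.3, 0.2, 0.7]
finger_gap: 0.0928
```

Run:
```python
from h import *
s=st()
for c in ['scene','top']:
    im=snap(c,c+'2')
    pk=proj(c,[.5652,.201,.0685])[0]; pt=proj(c,s['eef_pos'])[0]; print(c,pk,pt)
    x0,y0=int(pk[0])-70,max(0,int(pk[1])-80)
    z=cv2.resize(im[y0:y0+130,x0:x0+140],None,fx=4,fy=4,interpolation=cv2.INTER_CUBIC)
    cv2.circle(z,tuple(np.int32((pk-[x0,y0])*4)),4,(0,0,255),1); cv2.circle(z,tuple(np.int32((pt-[x0,y0])*4)),4,(0,255,0),1)
    cv2.imwrite('pics/%s2z.png'%c,z)
```

```text
t 7.425 pos [0.5735 0.2001 0.1819] rot [ 1.7873e+02 -2.0000e-02  8.0480e+01] F [-0.34  0.17  0.67] T [-0.05 -0.06  0.05] gap 0.0928
scene [254.34019188 245.41445132] [249.87472552 200.90874456]
top [243.85931865 209.92343424] [236.48652329 204.22225742]
```

View pics/scene2z.png

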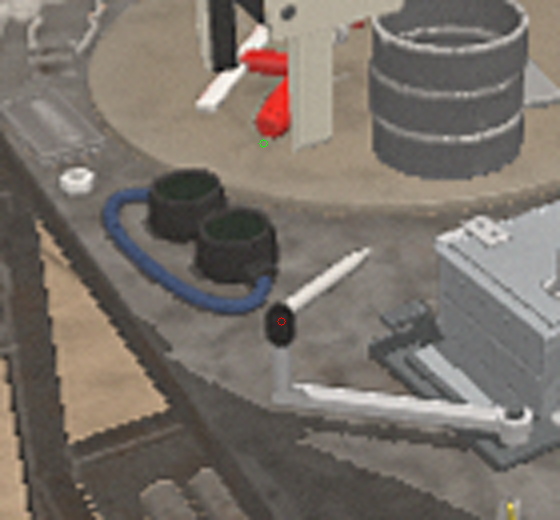

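View pics/top2z.png

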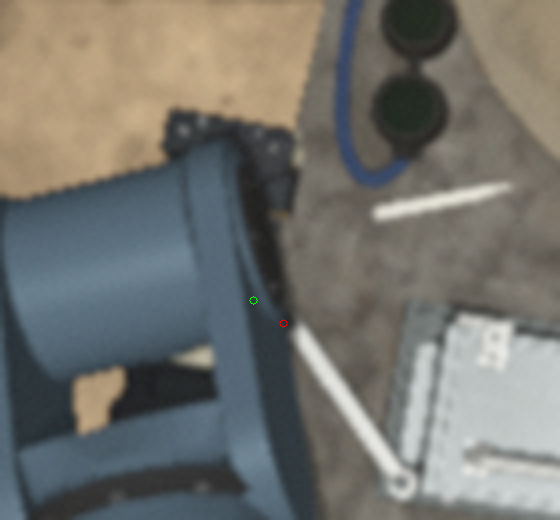

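Request:
step_arm:
  steps:
    - {"hand":1,"linear":[0,-0.042,0.1],"yaw":0}
    - {"hand":1,"linear":[0,0,0.2],"yaw":0}
    - {"hand":1,"linear":[0,0,0.2],"yaw":0}
    - {"hand":1,"linear":[0,0,0.12],"yaw":0}
    - {"hand":1,"linear":[0,0,0],"yaw":0}

```text
t: 8.15
eef_pos: [0.581, 0.2045, 0.0745]
tcp_rot: [177.2, -0.8, 80.5]
force: [0.0, 0.3, -0.2]
finger_gap: 0.0932
```

Run:
```python
from h import *
s=st()
for c in ['scene']:
    im=snap(c,c+'3')
    x0,y0=170,150
    z=cv2.resize(im[y0:y0+130,x0:x0+180],None,fx=4,fy=4,interpolation=cv2.INTER_CUBIC)
    cv2.imwrite('pics/%s3z.png'%c,z)
```

```text
t 8.15 pos [0.581  0.2045 0.0745] rot [177.16  -0.75  80.46] F [ 0.01  0.32 -0.18] T [-0.04 -0.02  0.01] gap 0.0932
```

View pics/scene3z.png

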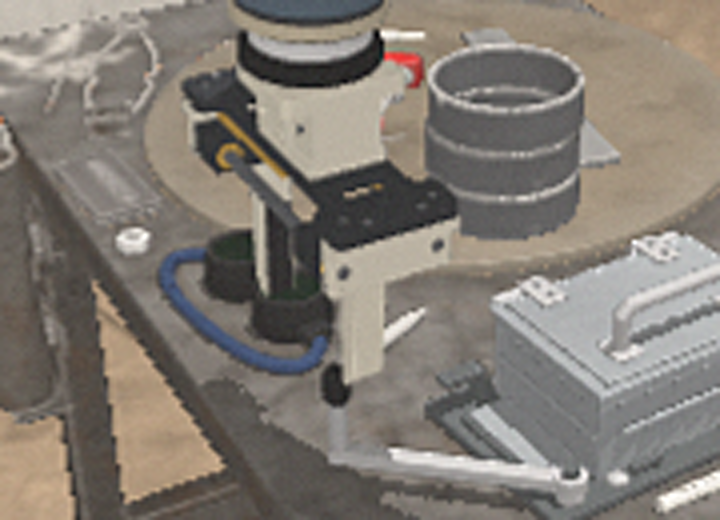

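Run:
```python
from h import *
s=manip.get_state()
Rt=R.from_euler('xyz',s['tcp_rot'],degrees=True).as_matrix()
print(Rt.round(3))
for y in [-.055,-.0465,.0465,.055]:
    p=s['eef_pos']+Rt@[0,y,0]; print(y,p.round(4),(proj('scene',p)[0]-[170,150])*4)
print((proj('scene',[.5652,.201,.0685])[0]-[170,150])*4)
```

```text
[[ 0.166  0.985  0.053]
 [ 0.986 -0.166  0.005]
 [ 0.014  0.051 -0.999]]
-0.055 [0.5276 0.2138 0.0729] [359.79953506 413.46862241]
-0.0465 [0.5359 0.2124 0.0733] [352.50829985 405.18726879]
0.0465 [0.6275 0.197  0.0781] [278.30982335 320.87265471]
0.055 [0.6359 0.1955 0.0785] [272.00015615 313.6993454 ]
[337.36076751 381.65780527]
```

Request:
step_arm:
  steps:
    - {"hand":1,"linear":[-0.03,-0.076,0],"yaw":0}
    - {"hand":1,"linear":[0,0,0],"yaw":0}
    - {"hand":1,"linear":[0,0,0.06],"yaw":0}
    - {"hand":1,"linear":[0,0,0.06],"yaw":0}
    - {"hand":1,"linear":[0,0,0],"yaw":0}

```text
t: 8.82
eef_pos: [0.5723, 0.2027, 0.0566]
tcp_rot: [176.5, -1.1, 80.5]
force: [0.6, 0.3, 0.2]
finger_gap: 0.0933
```

Run:
```python
from h import *
s=st()
im=snap('scene','scene4')
x0,y0=170,150
cv2.imwrite('pics/scene4z.png',cv2.resize(im[y0:y0+130,x0:x0+180],None,fx=4,fy=4,interpolation=cv2.INTER_CUBIC))
```

```text
t 8.825 pos [0.5723 0.2027 0.0566] rot [176.48  -1.07  80.46] F [0.58 0.35 0.18] T [-0.   -0.03  0.04] gap 0.0933
```

View pics/scene4z.png

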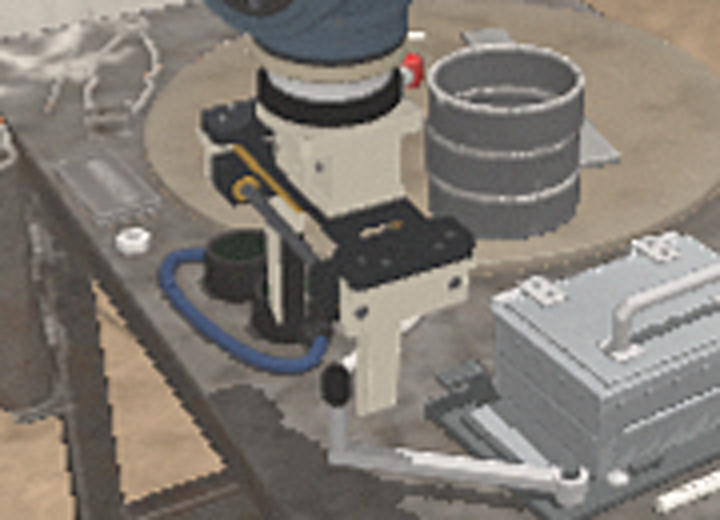

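Run:
```python
from h import *
s=manip.get_state()
Rt=R.from_euler('xyz',s['tcp_rot'],degrees=True).as_matrix()
print(Rt.round(3))
for z in (0,-.013,-.019):
  for y in [-.064,-.055,-.0465,0,.0465,.055]:
    p=s['eef_pos']+Rt@[0,y,z]; print(z,y,p.round(4),(proj('scene',p)[0]-[170,150])*4)
for r in ['bar_knob']:
  for c in ['scene','top']: print(manip.landmark_of(c,r)[:1])
print((proj('scene',[[.5652,.201,.0685],[.5652,.201,.0805]])-[170,150])*4)
```

```text
[[ 0.166  0.984  0.064]
 [ 0.986 -0.166  0.008]
 [ 0.019  0.062 -0.998]]
0 -0.064 [0.5096 0.2134 0.0532] [381.86181281 456.35980146]
0 -0.055 [0.5184 0.2119 0.0537] [373.99301855 447.16620559]
0 -0.0465 [0.5268 0.2105 0.0542] [366.65560658 438.59264818]
0 0 [0.5726 0.2028 0.0571] [328.06446288 393.48715277]
0 0.0465 [0.6183 0.1951 0.06  ] [291.91493101 351.21583915]
0 0.055 [0.6267 0.1936 0.0606] [285.55310782 343.77470419]
-0.013 -0.064 [0.5088 0.2133 0.0661] [382.14322316 438.13550111]
-0.013 -0.055 [0.5176 0.2118 0.0667] [374.2151894  428.99388264]
-0.013 -0.0465 [0.526  0.2104 0.0672] [366.82325549 420.46965561]
-0.013 0 [0.5717 0.2027 0.0701] [327.95674051 375.63732563]
-0.013 0.0465 [0.6175 0.1949 0.073 ] [291.56660526 333.6428013 ]
-0.013 0.055 [0.6259 0.1935 0.0735] [285.16417403 326.25247047]
-0.019 -0.064 [0.5084 0.2133 0.0721] [382.27479492 429.63272839]
-0.019 -0.055 [0.5172 0.2118 0.0727] [374.31912523 420.51600148]
-0.019 -0.0465 [0.5256 0.2104 0.0732] [366.90175973 412.01538421]
-0.019 0 [0.5713 0.2026 0.0761] [327.90685247 367.31356849]
-0.019 0.0465 [0.6171 0.1949 0.079 ] [291.40461459 325.4509575 ]
-0.019 0.055 [0.6255 0.1935 0.0795] [284.98327099 318.08480756]
[{'centre': [0.5643, 0.1979, 0.066], 'score': 0.87}]
[{'centre': [0.568, 0.2013, 0.067], 'score': 0.68}]
[[337.36076751 381.65780527]
 [336.35230884 364.41459907]]
```

Request:
step_arm:
  steps:
    - {"hand":1,"linear":[-0.016,-0.03,0.036],"yaw":0}
    - {"hand":1,"linear":[0,0,0],"yaw":0}
    - {"hand":0,"linear":[0,0,0],"yaw":0}
    - {"hand":-0.5,"linear":[0,0,0],"yaw":0}
    - {"hand":-1,"linear":[0,0,0],"yaw":0}
    - {"hand":-1,"linear":[0,0,0],"yaw":0}
    - {"hand":-1,"linear":[0,0,0],"yaw":0}
  grip_force: 12

```text
t: 9.85
eef_pos: [0.5666, 0.2007, 0.0502]
tcp_rot: [176.3, -1.1, 80.5]
force: [-0.7, 0.2, 0.0]
finger_gap: 0.0476
```

Run:
```python
from h import *
s=st()
im=snap('scene','scene5')
x0,y0=170,150
cv2.imwrite('pics/scene5z.png',cv2.resize(im[y0:y0+130,x0:x0+180],None,fx=4,fy=4,interpolation=cv2.INTER_CUBIC))
```

```text
t 9.85 pos [0.5666 0.2007 0.0502] rot [176.35  -1.13  80.47] F [-0.69  0.18  0.04] T [-0.06 -0.05 -0.  ] gap 0.0476
```

View pics/scene5z.png

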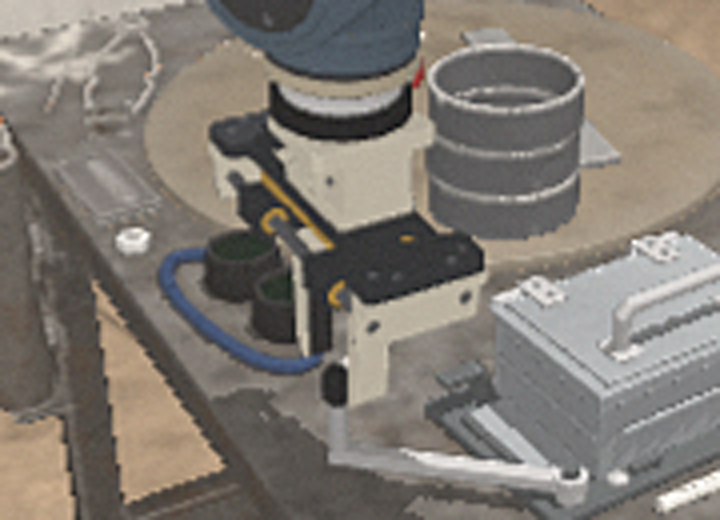

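Request:
step_arm:
  steps:
    - {"hand":-1,"linear":[0,0,0],"yaw":0}
    - {"hand":-1,"linear":[0,0,0],"yaw":0}
    - {"hand":-1,"linear":[0,0,0],"yaw":0}
    - {"hand":-1,"linear":[0,0,0],"yaw":0}
    - {"hand":-1,"linear":[0,0,0],"yaw":0}

```text
t: 10.52
eef_pos: [0.567, 0.2009, 0.0503]
tcp_rot: [176.3, -1.2, 80.5]
force: [0.8, 0.4, -0.5]
finger_gap: 0.0144
```

Run:
```python
from h import *
s=st()
im=snap('scene','scene6')
x0,y0=170,150
cv2.imwrite('pics/scene6z.png',cv2.resize(im[y0:y0+130,x0:x0+180],None,fx=4,fy=4,interpolation=cv2.INTER_CUBIC))
```

```text
t 10.525 pos [0.567  0.2009 0.0503] rot [176.3   -1.16  80.47] F [ 0.78  0.44 -0.53] T [ 0.06 -0.27 -0.  ] gap 0.0144
```

View pics/scene6z.png

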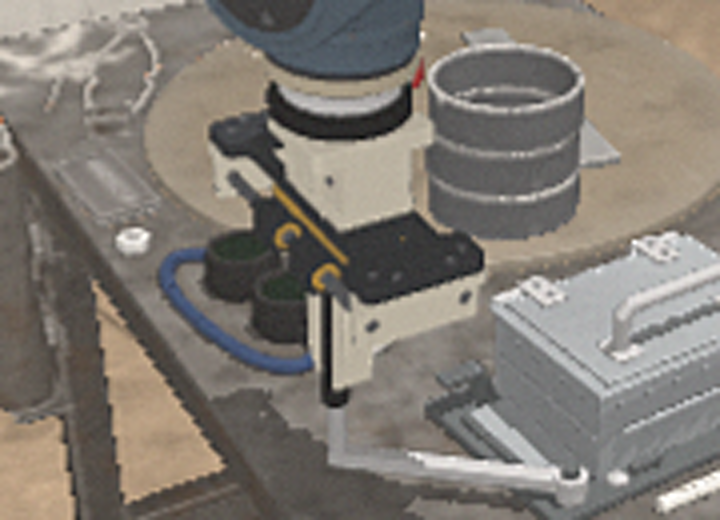

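Request:
step_arm:
  steps:
    - {"hand":-1,"linear":[0,0,0],"yaw":0}
    - {"hand":-1,"linear":[0,0,0],"yaw":0}

```text
t: 10.82
eef_pos: [0.567, 0.2009, 0.0502]
tcp_rot: [176.3, -1.2, 80.5]
force: [0.6, 0.3, -0.1]
finger_gap: 0.014
```

Request:
step_arm:
  steps:
    - {"hand":-0.3,"linear":[0,0,0],"yaw":0}
    - {"hand":-0.3,"linear":[0,0,0],"yaw":0}
    - {"hand":-0.3,"linear":[0,0,0],"yaw":0}
    - {"hand":-0.3,"linear":[0,0,0.04],"yaw":0}
    - {"hand":-0.3,"linear":[0,0,0.01],"yaw":0}
    - {"hand":-1,"linear":[0,0,0],"yaw":0}
    - {"hand":-1,"linear":[0,0,0],"yaw":0}
    - {"hand":-1,"linear":[0,0,0],"yaw":0}
    - {"hand":-1,"linear":[0,0,0],"yaw":0}

```text
t: 11.95
eef_pos: [0.5674, 0.2008, 0.0393]
tcp_rot: [176.4, -1.1, 80.5]
force: [-0.0, -0.1, -1.1]
finger_gap: 0.0163
```

Run:
```python
from h import *
s=st()
im=snap('scene','scene7')
x0,y0=170,150
cv2.imwrite('pics/scene7z.png',cv2.resize(im[y0:y0+130,x0:x0+180],None,fx=4,fy=4,interpolation=cv2.INTER_CUBIC))
```

```text
t 11.95 pos [0.5674 0.2008 0.0393] rot [176.35  -1.13  80.47] F [-0.03 -0.11 -1.09] T [-0.02 -0.09 -0.02] gap 0.0163
```

View pics/scene7z.png

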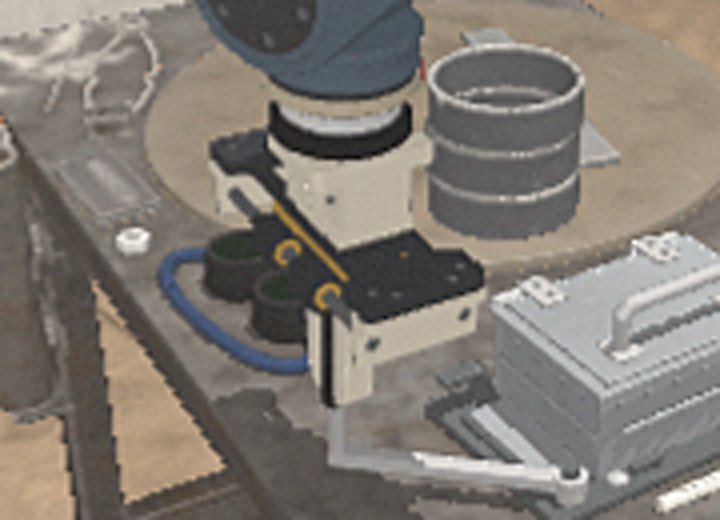

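Request:
step_arm:
  steps:
    - {"hand":-1,"linear":[-0.059,0.053,0.002],"yaw":0}
    - {"hand":-1,"linear":[-0.064,0.045,0.002],"yaw":0}
    - {"hand":-1,"linear":[-0.069,0.038,0.001],"yaw":0}
    - {"hand":-1,"linear":[-0.067,0.027,0],"yaw":0}
    - {"hand":-1,"linear":[0,0,0],"yaw":0}

```text
t: 12.62
eef_pos: [0.5925, 0.1393, 0.0393]
tcp_rot: [176.4, -1.1, 80.4]
force: [0.7, 0.3, -0.6]
finger_gap: 0.0164
```

Request:
step_arm:
  steps:
    - {"hand":-1,"linear":[-0.065,0.015,0],"yaw":0}
    - {"hand":-1,"linear":[-0.065,0.008,0],"yaw":0}
    - {"hand":-1,"linear":[0,0,0],"yaw":0}

```text
t: 13.0
eef_pos: [0.5943, 0.1112, 0.0394]
tcp_rot: [176.2, -1.2, 80.4]
force: [0.7, -0.1, -3.2]
finger_gap: 0.0162
```

Request:
step_arm:
  steps:
    - {"hand":-1,"linear":[-0.03,0,0],"yaw":0}
    - {"hand":-1,"linear":[-0.03,0,0],"yaw":0}
    - {"hand":-1,"linear":[0,0,0],"yaw":0}

```text
t: 13.38
eef_pos: [0.5935, 0.0986, 0.0394]
tcp_rot: [176.0, -1.2, 80.5]
force: [2.6, -1.1, -2.8]
finger_gap: 0.0158
```

Request:
step_arm:
  steps:
    - {"hand":-1,"linear":[-0.03,0,0],"yaw":0}
    - {"hand":-1,"linear":[-0.03,0,0],"yaw":0}

```text
t: 13.62
eef_pos: [0.5914, 0.087, 0.0393]
tcp_rot: [176.0, -1.2, 80.5]
force: [-0.4, -0.1, -1.1]
finger_gap: 0.0028
```

Run:
```python
from h import *
s=st()
for c,x0,y0 in [('scene',200,150),('top',220,170)]:
    im=snap(c,c+'8')
    cv2.imwrite('pics/%s8z.png'%c,cv2.resize(im[y0:y0+130,x0:x0+180],None,fx=4,fy=4,interpolation=cv2.INTER_CUBIC))
    print(c,manip.landmark_of(c,'bar_knob')[:1])
```

```text
t 13.625 pos [0.5914 0.087  0.0393] rot [175.98  -1.22  80.53] F [-0.4  -0.11 -1.11] T [0.02 0.01 0.  ] gap 0.0028
scene [{'centre': [0.5849, 0.1028, 0.0663], 'score': 0.73}]
top []
```

View pics/scene8z.png

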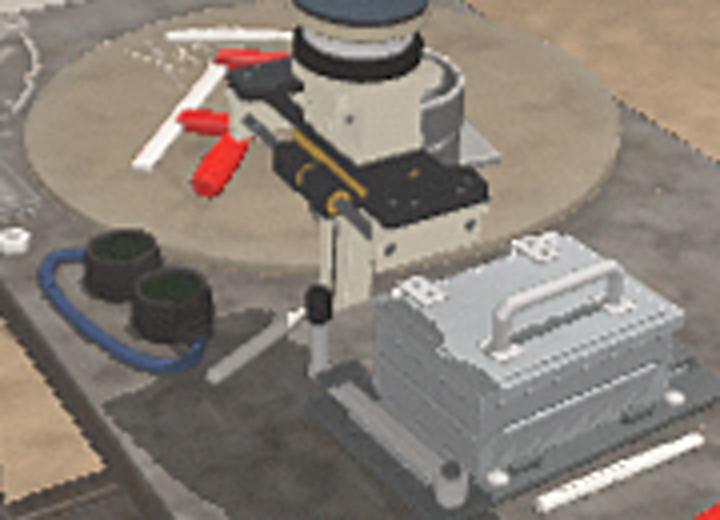

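Request:
step_arm:
  steps:
    - {"hand":-1,"linear":[0,0,-0.2],"yaw":0}
    - {"hand":-1,"linear":[0,0,-0.15],"yaw":0}
    - {"hand":-1,"linear":[0,0,0],"yaw":0}
    - {"hand":-1,"linear":[0.15,0,0],"yaw":0}
    - {"hand":-1,"linear":[0.12,0,0],"yaw":0}
    - {"hand":-1,"linear":[0,0,0],"yaw":0}
  grip_force: 20

```text
t: 14.58
eef_pos: [0.593, 0.1409, 0.1085]
tcp_rot: [176.3, -1.1, 80.5]
force: [-0.1, 0.8, -0.8]
finger_gap: 0.0006
```

Run:
```python
from h import *
s=st()
for c,x0,y0 in [('scene',200,150),('top',220,170)]:
    im=snap(c,c+'9')
    cv2.imwrite('pics/%s9z.png'%c,cv2.resize(im[y0:y0+130,x0:x0+180],None,fx=4,fy=4,interpolation=cv2.INTER_CUBIC))
    print(c,manip.landmark_of(c,'bar_knob')[:1])
```

```text
t 14.575 pos [0.593  0.1409 0.1085] rot [176.33  -1.1   80.49] F [-0.05  0.79 -0.78] T [-0.09 -0.01  0.01] gap 0.0006
scene [{'centre': [0.5872, 0.1039, 0.0644], 'score': 0.73}]
top [{'centre': [0.4993, 0.02, 0.014], 'score': 0.57}]
```

View pics/scene9z.png

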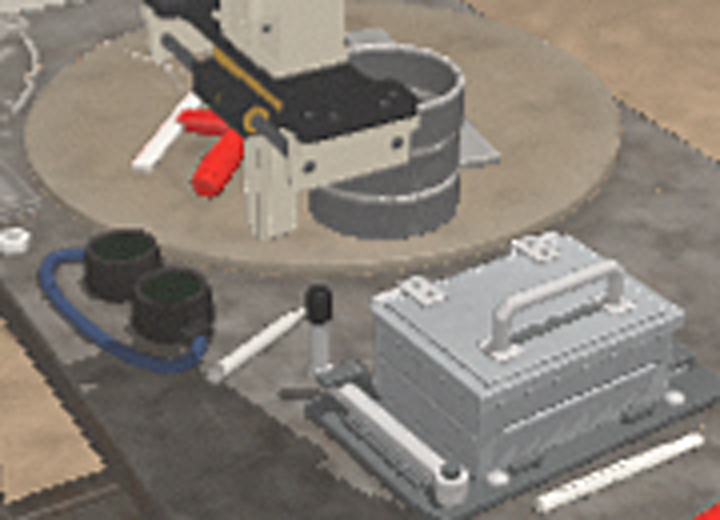

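View pics/top9z.png

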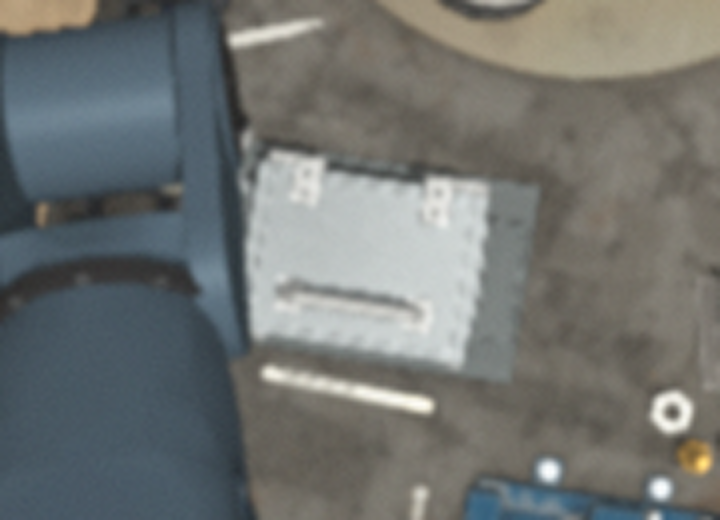

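Request:
step_arm:
  steps:
    - {"hand":-1,"linear":[0,0,0.15],"yaw":0}
    - {"hand":-1,"linear":[0,0,0.15],"yaw":0}
    - {"hand":-1,"linear":[0,0,0],"yaw":0}
    - {"hand":-1,"linear":[-0.05,0,0],"yaw":0}
    - {"hand":-1,"linear":[-0.03,0,0],"yaw":0}
    - {"hand":-1,"linear":[0,0,0],"yaw":0}

```text
t: 15.52
eef_pos: [0.5959, 0.1198, 0.0509]
tcp_rot: [176.1, -1.2, 80.2]
force: [-0.3, 0.0, 0.4]
finger_gap: 0.0002
```

Run:
```python
from h import *
o,d=ray('scene',(279.75,226)); print(o+d*(.0685-o[2])/d[2])
```

```text
[0.5889449  0.10483117 0.0685    ]
```

Request:
step_arm:
  steps:
    - {"hand":-1,"linear":[-0.015,0,0],"yaw":0}
    - {"hand":-1,"linear":[-0.015,0,0],"yaw":0}

```text
t: 15.78
eef_pos: [0.5957, 0.1169, 0.0518]
tcp_rot: [175.9, -1.5, 80.1]
force: [1.3, 21.7, -3.8]
finger_gap: 0.0005
```

Request:
step_arm:
  steps:
    - {"hand":-1,"linear":[-0.015,0,0],"yaw":0}
    - {"hand":-1,"linear":[-0.015,0,0],"yaw":0}

```text
t: 16.02
eef_pos: [0.5956, 0.1167, 0.0525]
tcp_rot: [175.8, -2.0, 80.1]
force: [-3.2, 9.2, 10.6]
finger_gap: 0.0005
```

Request:
step_arm:
  steps:
    - {"hand":-1,"linear":[0.06,0,0],"yaw":0}
    - {"hand":-1,"linear":[0.06,0,-0.1],"yaw":0}
    - {"hand":-1,"linear":[0,0,-0.28],"yaw":0}
    - {"hand":-1,"linear":[0,0,-0.28],"yaw":0}
    - {"hand":1,"linear":[0,0,-0.1],"yaw":0}
    - {"hand":1,"linear":[0,0,0],"yaw":0}

```text
t: 16.77
eef_pos: [0.5878, 0.1396, 0.2104]
tcp_rot: [175.7, -2.0, 80.2]
force: [-0.1, -0.2, -0.4]
finger_gap: 0.0158
```

Run:
```python
from h import *
s=st()
v=np.array([.4995,.016,np.radians(-9.4)])
def W(a,b,z):
    c,s=np.cos(v[2]),np.sin(v[2]); return [v[0]+c*a-s*b,v[1]+s*a+c*b,z]
for c,x0,y0 in [('scene',220,180)]:
    im=snap(c,c+'10')
    z=cv2.resize(im[y0:y0+120,x0:x0+150],None,fx=5,fy=5,interpolation=cv2.INTER_CUBIC); cv2.imwrite('pics/%s10z.png'%c,z)
    for L in [[W(-.058,.092,.0245),W(.08,.092,.0245)],[W(-.058,.104,.0245),W(.08,.104,.0245)],[W(.08,.098,.0245),W(.08,.098,.0685)],[W(-.055,-.075,.076),W(-.055,.075,.076),W(.055,.075,.076),W(.055,-.075,.076),W(-.055,-.075,.076)],
      [W(-.072,-.118,.008),W(-.072,.118,.008),W(.072,.118,.008),W(.072,-.118,.008),W(-.072,-.118,.008)]]:
        p=(proj(c,np.array(L))-[x0,y0]+.5)*5
        cv2.polylines(z,[np.int32(p)],False,(0,0,255),1)
    cv2.imwrite('pics/%s10o.png'%c,z)
print(manip.landmark_of('scene','bar_knob')[:1])
```

```text
t 16.775 pos [0.5878 0.1396 0.2104] rot [175.75  -1.95  80.18] F [-0.05 -0.19 -0.43] T [ 0.01 -0.07 -0.09] gap 0.0158
[{'centre': [0.5885, 0.1007, 0.0678], 'score': 0.71}]
```

View pics/scene10z.png

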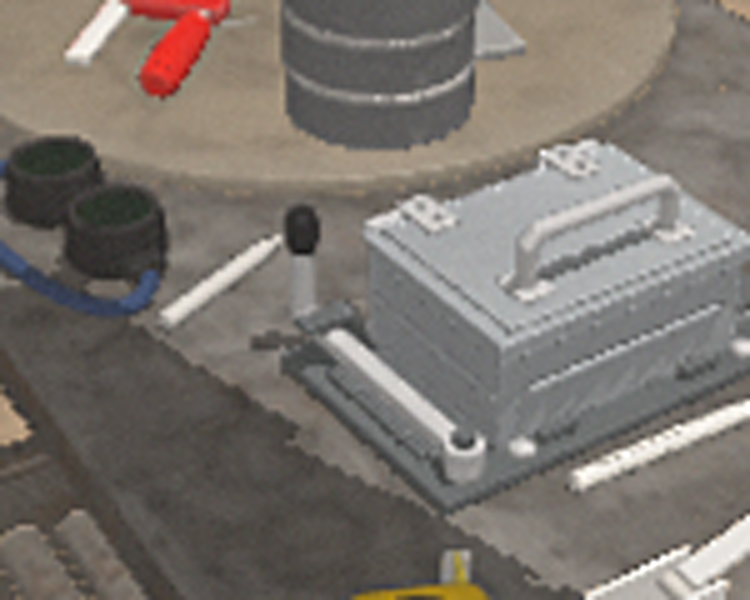

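View pics/scene10o.png

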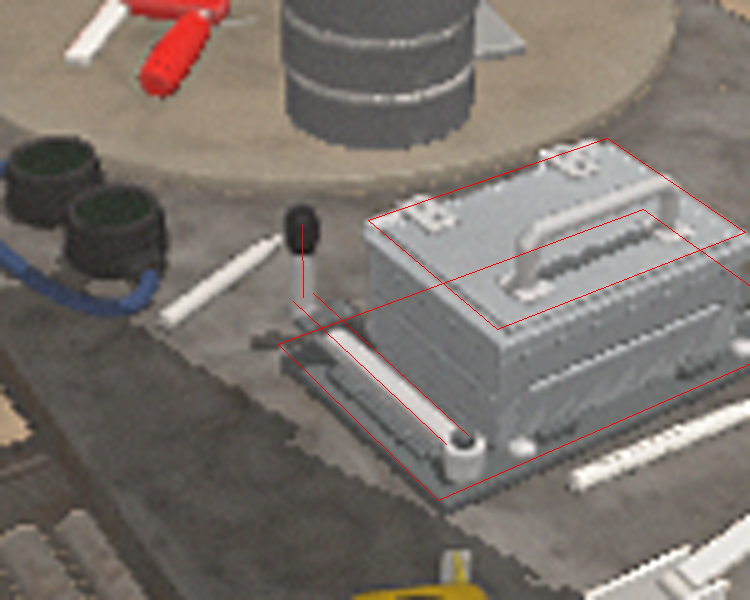

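```bash
cat >> h.py <<'E'
def rel(target):
    s=manip.get_state(); Rt=R.from_euler('xyz',s['tcp_rot'],degrees=True).as_matrix()
    d=Rt.T@(np.array(target)-s['eef_pos']); print('tool shift units',(d/.2).round(4),'R z',Rt[:,2].round(3)); return d
E
python3 - <<'E'
from h import *
rel([.469,.0215,.16])
E
```

```text
tool shift units [-0.6893 -0.495   0.1839] R z [ 0.076  0.02  -0.997]
```

Request:
step_arm:
  steps:
    - {"hand":1,"linear":[-0.2,-0.145,0.02],"yaw":0}
    - {"hand":1,"linear":[-0.2,-0.145,0.03],"yaw":0}
    - {"hand":1,"linear":[-0.2,-0.145,0.03],"yaw":0}
    - {"hand":1,"linear":[-0.05,-0.03,0.03],"yaw":0}
    - {"hand":1,"linear":[0,0,0],"yaw":0}
    - {"hand":1,"linear":[0,0,0],"yaw":0}

```text
t: 17.62
eef_pos: [0.4704, 0.0261, 0.1676]
tcp_rot: [176.5, -1.8, 80.2]
force: [0.2, 0.1, -0.1]
finger_gap: 0.0839
```

Run:
```python
from h import *
s=st()
rel([.469,.0215,.13])
im=snap('scene','scene11'); x0,y0=250,110
z=cv2.resize(im[y0:y0+140,x0:x0+190],None,fx=4,fy=4,interpolation=cv2.INTER_CUBIC)
Rt=R.from_euler('xyz',s['tcp_rot'],degrees=True).as_matrix()
for y in (-.055,0,.055):
    p=proj('scene',s['eef_pos']+Rt@[0,y,0])[0]; cv2.circle(z,tuple(np.int32((p-[x0,y0])*4)),4,(0,0,255),1)
cv2.imwrite('pics/scene11z.png',z)
```

```text
t 17.625 pos [0.4704 0.0261 0.1676] rot [176.5   -1.79  80.19] F [ 0.17  0.14 -0.07] T [-0.02 -0.03 -0.01] gap 0.0839
tool shift units [-0.0295 -0.0144  0.1865] R z [ 0.066  0.02  -0.998]
```

View pics/scene11z.png

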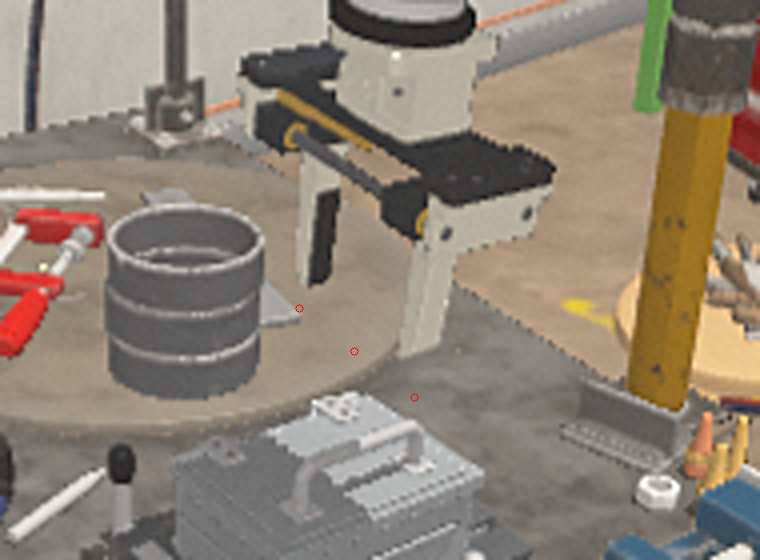

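Request:
step_arm:
  steps:
    - {"hand":1,"linear":[-0.036,-0.027,0.08],"yaw":0}
    - {"hand":1,"linear":[0,0,0.1],"yaw":0}
    - {"hand":1,"linear":[0,0,0.1],"yaw":0}
    - {"hand":1,"linear":[0,0,0.08],"yaw":0}
    - {"hand":1,"linear":[0,0,0],"yaw":0}

```text
t: 18.3
eef_pos: [0.4728, 0.0243, 0.0938]
tcp_rot: [176.3, -1.8, 80.5]
force: [-0.3, -0.9, -0.2]
finger_gap: 0.0929
```

Run:
```python
from h import *
s=st()
rel([.469,.0215,.07])
im=snap('scene','scene12'); x0,y0=250,130
z=cv2.resize(im[y0:y0+140,x0:x0+190],None,fx=4,fy=4,interpolation=cv2.INTER_CUBIC)
cv2.imwrite('pics/scene12z.png',z)
```

```text
t 18.3 pos [0.4728 0.0243 0.0938] rot [176.31  -1.82  80.47] F [-0.25 -0.86 -0.24] T [-0.05 -0.09 -0.05] gap 0.0929
tool shift units [-0.0208 -0.0239  0.1171] R z [ 0.069  0.021 -0.997]
```

View pics/scene12z.png

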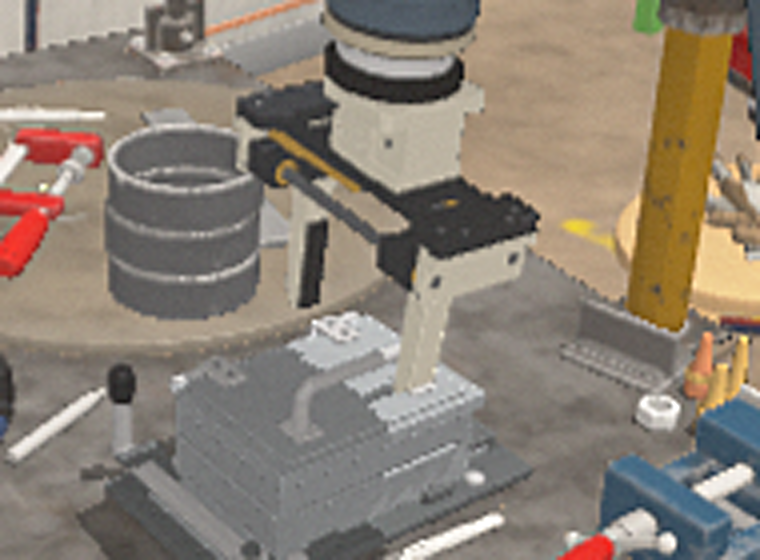

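Request:
step_arm:
  steps:
    - {"hand":1,"linear":[-0.02,-0.024,0.05],"yaw":0}
    - {"hand":1,"linear":[0,0,0.03],"yaw":0}
    - {"hand":1,"linear":[0,0,0],"yaw":0}

```text
t: 18.73
eef_pos: [0.4696, 0.0215, 0.0782]
tcp_rot: [176.1, -1.8, 80.5]
force: [0.3, 0.3, 0.4]
finger_gap: 0.093
```

Run:
```python
from h import *
s=st()
rel([.469,.0215,.07])
im=snap('scene','scene13'); x0,y0=250,130
z=cv2.resize(im[y0:y0+140,x0:x0+190],None,fx=4,fy=4,interpolation=cv2.INTER_CUBIC)
cv2.imwrite('pics/scene13z.png',z)
```

```text
t 18.725 pos [0.4696 0.0215 0.0782] rot [176.13  -1.84  80.5 ] F [0.25 0.33 0.39] T [-0.03 -0.08 -0.02] gap 0.093
tool shift units [-0.0018 -0.0056  0.0407] R z [ 0.072  0.02  -0.997]
```

View pics/scene13z.png

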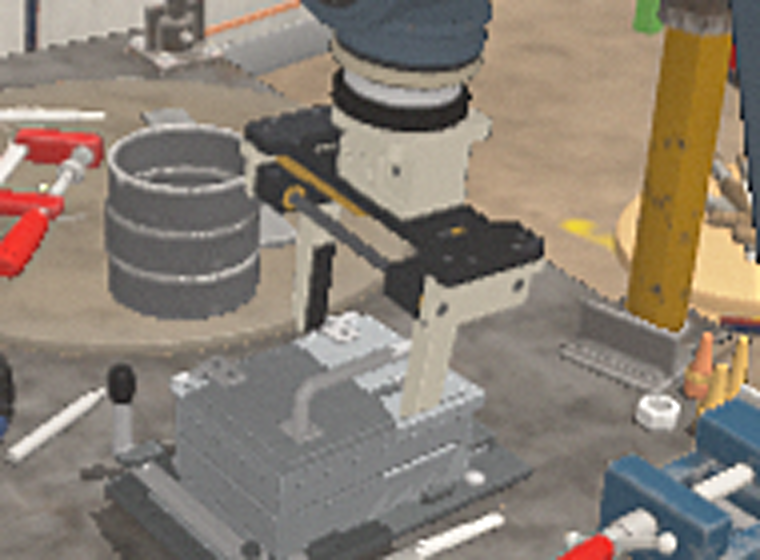

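Request:
step_arm:
  steps:
    - {"hand":1,"linear":[0,-0.004,0.015],"yaw":0}
    - {"hand":1,"linear":[0,0,0.015],"yaw":0}

```text
t: 19.02
eef_pos: [0.4697, 0.0217, 0.0725]
tcp_rot: [176.1, -1.9, 80.5]
force: [-0.6, -0.8, -0.8]
finger_gap: 0.0932
```

Request:
step_arm:
  steps:
    - {"hand":-1,"linear":[0,0,0],"yaw":0}
    - {"hand":-1,"linear":[0,0,0],"yaw":0}
    - {"hand":-1,"linear":[0,0,0],"yaw":0}
    - {"hand":-1,"linear":[0,0,0],"yaw":0}
    - {"hand":-1,"linear":[0,0,0],"yaw":0}
    - {"hand":-1,"linear":[0,0,0],"yaw":0}
    - {"hand":-1,"linear":[0,0,0],"yaw":0}
    - {"hand":-1,"linear":[0,0,0],"yaw":0}
    - {"hand":-1,"linear":[0,0,0],"yaw":0}
    - {"hand":-1,"linear":[0,0,0],"yaw":0}
  grip_force: 40

```text
t: 20.27
eef_pos: [0.4702, 0.0216, 0.0727]
tcp_rot: [176.0, -1.9, 80.5]
force: [0.4, 0.4, -1.3]
finger_gap: 0.0088
```

Request:
step_arm:
  steps:
    - {"hand":-1,"linear":[0,0,0],"yaw":0}
    - {"hand":-1,"linear":[0,0,0],"yaw":0}
    - {"hand":-1,"linear":[0,0,0],"yaw":0}

```text
t: 20.65
eef_pos: [0.4702, 0.0217, 0.0726]
tcp_rot: [176.0, -1.9, 80.5]
force: [1.2, 1.3, -0.1]
finger_gap: 0.0088
```

Run:
```python
from h import *
s=st()
im=snap('scene','scene14'); x0,y0=250,130
z=cv2.resize(im[y0:y0+140,x0:x0+190],None,fx=4,fy=4,interpolation=cv2.INTER_CUBIC)
cv2.imwrite('pics/scene14z.png',z)
```

```text
t 20.65 pos [0.4702 0.0217 0.0726] rot [175.99  -1.85  80.51] F [ 1.18  1.32 -0.07] T [-0.04 -0.12  0.09] gap 0.0088
```

View pics/scene14z.png

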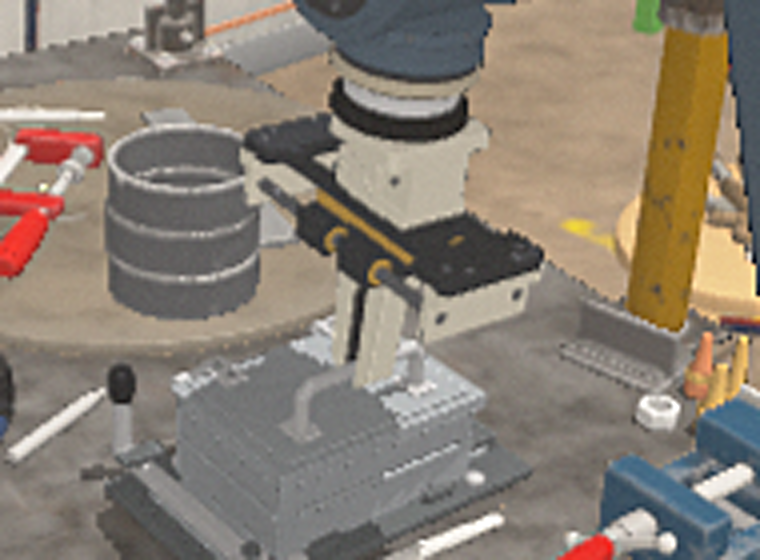

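Request:
step_arm:
  steps:
    - {"hand":-1,"linear":[0,0.001,-0.006],"yaw":0}
    - {"hand":-1,"linear":[0,0.001,-0.006],"yaw":0}
  grip_force: 50

```text
t: 20.95
eef_pos: [0.4694, 0.0215, 0.0743]
tcp_rot: [176.1, -1.8, 80.5]
force: [1.2, -0.1, -8.5]
finger_gap: 0.0085
```

Request:
step_arm:
  steps:
    - {"hand":-1,"linear":[0,0.001,-0.006],"yaw":0}
    - {"hand":-1,"linear":[0,0.001,-0.006],"yaw":0}

```text
t: 21.2
eef_pos: [0.469, 0.0216, 0.0761]
tcp_rot: [176.2, -1.8, 80.5]
force: [4.8, 2.0, -16.1]
finger_gap: 0.0085
```

Request:
step_arm:
  steps:
    - {"hand":-1,"linear":[0,0.004,-0.006],"yaw":0}

```text
t: 21.32
eef_pos: [0.4694, 0.0216, 0.0771]
tcp_rot: [176.3, -1.8, 80.5]
force: [2.3, 1.1, -13.1]
finger_gap: 0.0087
```

Request:
step_arm:
  steps:
    - {"hand":-1,"linear":[0,0.004,-0.006],"yaw":0}

```text
t: 21.45
eef_pos: [0.47, 0.0215, 0.0783]
tcp_rot: [176.3, -1.8, 80.5]
force: [1.9, 1.7, -8.9]
finger_gap: 0.0088
```

Request:
step_arm:
  steps:
    - {"hand":-1,"linear":[0,0.004,-0.006],"yaw":0}

```text
t: 21.58
eef_pos: [0.4707, 0.0213, 0.0798]
tcp_rot: [176.3, -1.8, 80.5]
force: [0.8, -0.6, -6.1]
finger_gap: 0.0084
```

Request:
step_arm:
  steps:
    - {"hand":-1,"linear":[0,0.003,-0.006],"yaw":0}
    - {"hand":-1,"linear":[0,0.003,-0.006],"yaw":0}

```text
t: 21.82
eef_pos: [0.4717, 0.021, 0.0829]
tcp_rot: [176.3, -1.8, 80.5]
force: [0.2, 0.8, -5.4]
finger_gap: 0.0087
```

Request:
step_arm:
  steps:
    - {"hand":-1,"linear":[0,0.003,-0.006],"yaw":0}
    - {"hand":-1,"linear":[0,0,0],"yaw":0}

```text
t: 22.08
eef_pos: [0.4724, 0.0208, 0.0846]
tcp_rot: [176.3, -1.8, 80.5]
force: [0.8, -0.1, -4.1]
finger_gap: 0.0087
```

Run:
```python
from h import *
s=st()
x0,y0=270,160
im=snap('scene','scene15')
a=cv2.imread('pics/scene13.png')
f=lambda i:cv2.resize(i[y0:y0+110,x0:x0+120],None,fx=5,fy=5,interpolation=cv2.INTER_CUBIC)
cv2.imwrite('pics/scene15z.png',f(im))
cv2.imwrite('pics/scene13y.png',f(a))
for q in ['lid_handle','lid_hinge','dry_box']: print(q,[(np.round(x['centre'],4),round(x['score'],2)) for x in manip.landmark_of('scene',q)[:1]])
```

```text
t 22.075 pos [0.4724 0.0208 0.0846] rot [176.28  -1.84  80.49] F [ 0.83 -0.06 -4.06] T [0.07 0.12 0.07] gap 0.0087
lid_handle [(array([0.4687, 0.0198, 0.1182]), 0.73)]
lid_hinge [(array([0.5525, 0.005 , 0.0725]), 0.89)]
dry_box [(array([0.4949, 0.012 , 0.01  ]), 0.82)]
```

View pics/scene15z.png

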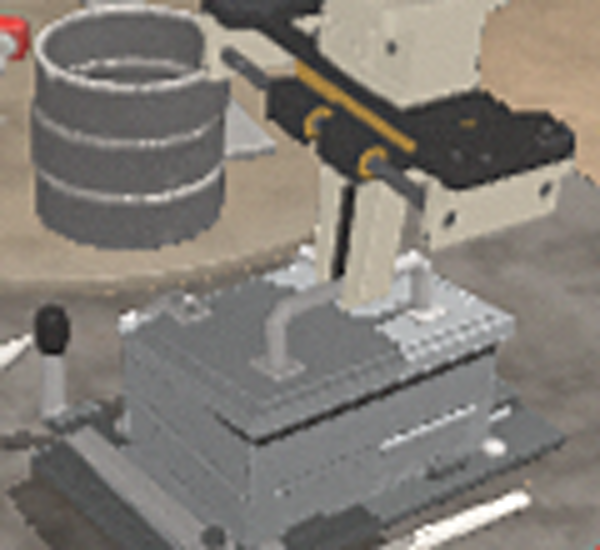

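View pics/scene13y.png

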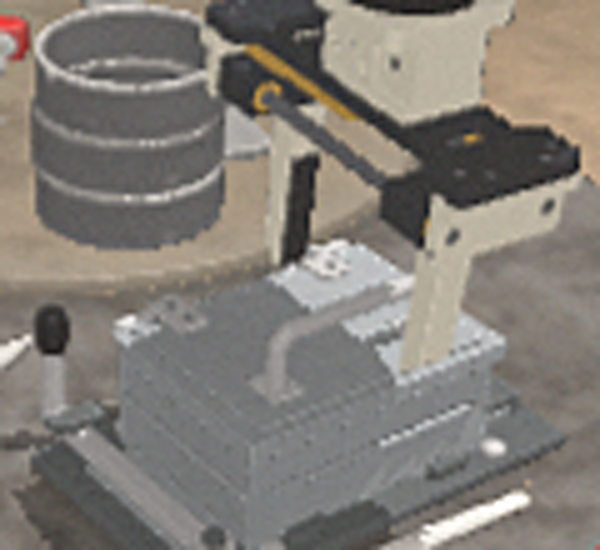

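Request:
step_arm:
  steps:
    - {"hand":-1,"linear":[0,0,0],"yaw":0}
    - {"hand":-1,"linear":[0,0,0],"yaw":0}
    - {"hand":-1,"linear":[0,0,0],"yaw":0}
    - {"hand":-1,"linear":[0,0,0],"yaw":0}
    - {"hand":-1,"linear":[0,0,0],"yaw":0}
    - {"hand":-1,"linear":[0,0,0],"yaw":0}

```text
t: 23.02
eef_pos: [0.4724, 0.0208, 0.0844]
tcp_rot: [176.3, -1.8, 80.5]
force: [0.8, 0.0, -4.4]
finger_gap: 0.0082
```

Run:
```python
from h import *
s=st()
im=snap('scene','scene16'); snap('top','top16')
x0,y0=270,160
cv2.imwrite('pics/scene16z.png',cv2.resize(im[y0:y0+110,x0:x0+120],None,fx=5,fy=5,interpolation=cv2.INTER_CUBIC))
# lid pose model overlay
from itertools import product
v=np.array([.4995,.016,np.radians(-9.4)])
def W(a,b,z):
    c,s=np.cos(v[2]),np.sin(v[2]); return [v[0]+c*a-s*b,v[1]+s*a+c*b,z]
def pt(a,b,z,ang):  # rotate about hinge (x=.0605,z=.07)
    dx,dz=a-.0605,z-.07; c,s=np.cos(ang),np.sin(ang)
    return W(.0605+dx*c+dz*s, b, .07-dx*s+dz*c)
p0=proj('scene',pt(-.0315,.033,.0765,0))[0]
for ang in (0,.07,.1,.13,.16): 
    p=proj('scene',[pt(-.0315,.038,.0765,ang),pt(-.0315,.0,.105,ang)]); print(ang,((p-[x0,y0])*5).round(1).tolist(), pt(-.0315,0,.105,ang))
```

```text
t 23.025 pos [0.4724 0.0208 0.0844] rot [176.28  -1.84  80.49] F [ 0.8   0.02 -4.41] T [0.14 0.13 0.03] gap 0.0082
0 [[280.0, 377.0], [346.6, 302.7]] [np.float64(0.46842297690938045), np.float64(0.0211447678106111), np.float64(0.105)]
0.07 [[279.6, 365.0], [343.8, 288.8]] [np.float64(0.47106038780001475), np.float64(0.020708147268999895), np.float64(0.1113490269639178)]
0.1 [[279.3, 359.8], [342.4, 282.8]] [np.float64(0.47232367248192936), np.float64(0.02049901184607986), np.float64(0.11400982011623909)]
0.13 [[278.8, 354.4], [341.0, 276.9]] [np.float64(0.47366512884966944), np.float64(0.020276935184490877), np.float64(0.11663100740102951)]
0.16 [[278.3, 349.0], [339.4, 270.9]] [np.float64(0.4750835496830496), np.float64(0.020042117138238648), np.float64(0.11921022992665757)]
```

View pics/scene16z.png

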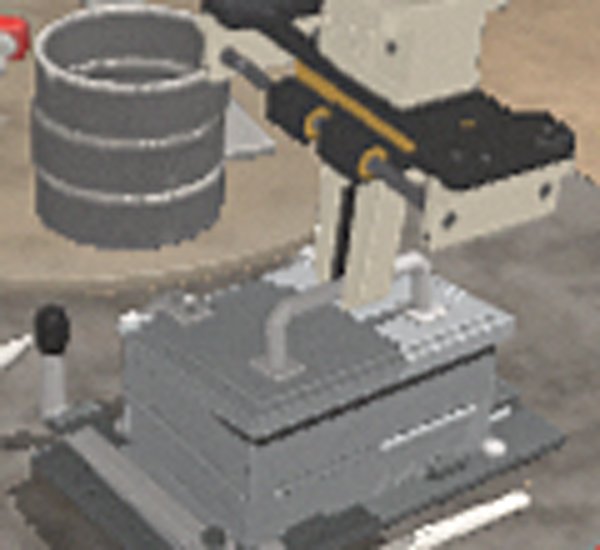

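View pics/top16.png

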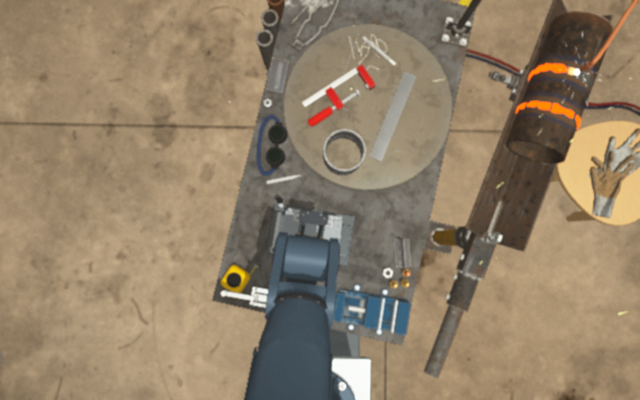

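Run:
```python
from h import *
st(); print(manip.sign_off()); st()
```

```text
t 23.125 pos [0.4724 0.0208 0.0844] rot [176.29  -1.84  80.49] F [ 0.81  0.18 -5.04] T [0.09 0.1  0.01] gap 0.0085
the job is handed in; nothing more can be done
None
the job is handed in; nothing more can be done
```

The hold-down bar is home in its keeper. The seal has let go, and the arm is holding the lid ajar with a 50 N grip. I handed the job in at about 23 s of the 48 s allowed.

**Bar:** I swung it in by pinching the knob, but the 12 N pinch slid off at the end stop. I went back and pushed the knob sideways with the shut fingers until it met a firm stop at about 22 N. The picture after that showed the bar end under the keeper roof, matching the modelled home position.

**Lid:** The pull peaked at about 16 N, then fell to 4–5 N, which is only the lid's weight. The handle is about 12 mm above its shut position. That makes the lid about 0.13 rad open, or roughly a 16 mm gap at the front. The picture gave up to 0.16 rad, within about a pixel. A one-second hold drifted 0.2 mm.

**Rest of the scene:** The last pictures show the pencil, punch, goggles and tape measure where they were. I did not check the T sample separately.

**Disagreements:** The real fingertips sit about 15–20 mm above the reported TCP height, so I set the grasp depth from pictures and force readings. The tool also tilted about 4° during the descents, which I could not correct.

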